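# Load and close the boot mould in the bench screw press

## Robot

A 6-joint arm with a two-finger parallel gripper is mounted at the origin on a cart in front of the work surface, level with it; the furniture and walls round the work are solid. World frame = base frame: x ahead of the robot, y to its left, z up, the work surface at z = 0. Lengths are in mm, angles in degrees, forces in N, time in s.
With the tool pointing down it reaches from about 350 to 850 mm from the base axis. Payload 8.1 kg.
Tool frame: the origin (TCP) lies midway between the tips of the shut fingers; the grasp point (between the pads) lies 19 mm behind it; z points along the fingers, y is the line along which they close (so a half turn about z gives the same grasp; the last joint's range is limited). The gripper opens to 85 mm and grips with 20 to 120 N. Pads are 22 mm wide; open, the fingers measure 114 mm over their backs; the gripper's body (76 mm by 85 mm) begins 54 mm behind the grasp point. The pads swing forward as they close: fully open they stand 13 mm farther back than shut.
Start: joints at [-69.465, 7.471, 85.268, -0, 87.261, -4.893], TCP at [257.644, -541.871, 231.292] pointing down, gripper open.
Joint ranges: [-169.43, 169.43], [-51.17, 129.36], [1.28, 143.12], [-76.62, 256.62], [0, 156.53], [-152.29, 152.29]. Speed limits (degrees/s): [136.94, 136.94, 159.86, 180, 180, 180].

## Interface

Orientations are given as [roll, pitch, yaw] about the fixed x, y, z axes, in that order (R = Rz(yaw) Ry(pitch) Rx(roll)).
In Python, from bench import r gives the robot as it stands.
- The arm moves only by the tool apply_moves, never from a script. Its argument "steps" is a list of rows, each a list of 7 numbers: the opening, from -1 (shut) to 1 (fully open), then the shift along the tool's x, y, z in mm, then the turn, a rotation vector about the tool's x, y, z in units of 5 degrees (1.0 is 5 degrees). A call has exactly 8 rows; each row shifts and turns the commanded pose from where the row before left it, along the tool's axes as they then stand; what a row does not reach is not made up. A row lasts 1/10 s, in which the tool goes at most 50 mm and 8.59 degrees, less where a joint would pass 70% of its speed; a pose out of reach is approached as far as the arm can. A call is refused whole if a number of a shift passes 50 or a number of a turn 1, either way. A call with a gripper value outside its range is refused whole. The fingers move at their own pace and stop on an object; "squeeze" is the grip in N (left out, the last holds). Time passes only in rows, so rows that do not move let the fingers close, or fill a call up. It gives the time, the measured TCP pose, the force, the opening and the grip force at its end, in the units of the state.
- r.sense(): the state, without advancing time (a new reading comes with each control period).
- r.snapshot(name): name is "scene" or "top"; returns a dict with "color" (400x640x3 uint8, blue, green, red), "depth" (400x640 float32, mm along the optical axis (not along the pixel's ray), 0 where there is no reading), "mtx" (3x3 intrinsics, pixels), "dist" ([k1, k2, p1, p2, k3] as OpenCV has them; the pictures are not rectified), "T" (4x4, takes a point from camera to world coordinates). Camera axes: x right, y down, z forward; pixel columns grow to the right and rows downward; lengths in mm; the calibration is good to about 2 mm. A picture is of the moment at which its call begins.
- r.hand_in(): hands the job in; it is judged then, once.
The state is a dict: "time": time; "joint_pos": joint angles; "qd": joint speeds; "joint_efforts": joint torques, N m; "tool_pos": TCP position; "tcp_rot": TCP orientation; "ft_force": force on the tool from outside, world axes, zero at the start; "wrist_torque": the same for the moment, N m; "finger_gap": finger opening in mm; "grip_force": force on a finger pad.
Only numpy, scipy, OpenCV 4.12 (cv2) and the standard library are available. Lean on these libraries where they do the work, as an engineer would, in place of code of your own. Each camera call takes 0.05 s, during which the arm holds its last target. There are 200 camera calls.

## Task

Push the lower half of the boot mould by the end of its handle along the rails of the green bench press until it is fully home against the stop. Then wind the press shut: push the spokes of the capstan on top round clockwise (seen from above) with a fingertip until the upper half is closed tight on the lower half. Nothing is to be picked up; leave the things standing round the press where they are and take the hand clear.

Things in the scene. Friction and masses are not known exactly. Their poses are not given: they have to be found in the camera images.
- press: Green hand screw press fixed to the table. Base 200 (x) x 130 (y) mm; steel bed, top 20 mm above the table, from y -65 to +170 mm; columns at x -80 and +80. Origin: on the table under the screw axis, z up. The mould slides along -y between rails (tops at 29 mm, 83 mm apart) to a stop; it is home when its origin is at x 0, y 0, z 20 mm in this frame.
- crosshead (a point): Top centre of the green crosshead under the capstan, on the screw axis 150 mm above the table; crosshead 200 (x) x 48 (y) mm. A collar 60 mm across stands 16 mm above it, nuts over the columns (24 mm across, 80 mm from the axis) 9 mm. Fingertips must stay above these.
- hub (a point): Centre of the four-spoke capstan, on the screw axis at spoke height (190 mm over the table). It turns with the capstan; spokes lie along its +x, -x, +y and -y. Spokes are bars 12 mm thick, free from 22 to 84 mm from the axis, ending in balls (27 mm, centre at 98 mm). The hub (44 mm across) reaches 12 mm above this point, the 22 mm thick screw up to 23 mm.
- capstan (a joint): Turn in rad, growing clockwise seen from above; 0 = platen fully up. One turn lowers the platen 24 mm. Starts at 0 to 1.2; the mould halves meet at about 4.19, where it stops. Stays where left; drags with 0.12 N m (about 2 N at 60 mm from the axis). If the lower half is only partly in, 8 mm guide pins land on its top and it stops about 2 rad short.
- platen (a joint): Lowering of the platen and the upper mould half (aluminium, 80 x 80 mm) in m: 0 fully up, 0.016 resting on the lower half. Driven only by the capstan.
- mould: Loose lower mould half: aluminium block 80 x 80 x 32 mm, 0.7 kg, round cavity and two pin holes in its top, handle along its +y axis. Origin: centre of its underside; axes as the press's. Starts on the bed 45 to 75 mm short of home.
- handle_end (a point): End face of the mould's black handle, on its axis: 175 mm along +y from the mould's origin, 20 mm above its underside (40 mm over the table). Grip 85 mm long, 19 to 25 mm thick. Pushing it takes a few newtons. With the mould home it is 175 mm from the screw axis, 64 mm outside the capstan's balls.
- boot_a: Bystander, to be left alone: short black rubber boot (open cup), 63 mm across, 43 tall, standing on the table on the left. Origin: centre of its underside.
- boot_b: Bystander, to be left alone: short black rubber boot, 62 mm across, 40 tall, standing on the table on the left. Origin: centre of its underside.
- black_bottle: Bystander, to be left alone: black bottle, 58 mm across, 114 tall, at the far left. Origin: centre of its underside.
- tape: Bystander, to be left alone: green roll of tape standing on end, 48 mm across, 50 tall, between the press and the screen. Origin: centre of its underside.
- marker: Bystander, to be left alone: yellow and black paint marker lying in front of the keyboard, 20 mm high. Origin: centre of its underside.
- the_mouse: Bystander, to be left alone: black computer mouse, 97 x 74 x 34 mm, left of the press. Origin: centre of its underside.

How it is judged:
By the outcome, as a careful person would: the job done as asked, in the order asked, and still so for the second after the job is handed in, with the robot touching nothing.
It also fails if it takes over 62 s, if anything falls off the work surface, if the arm or the gripper's body presses on something with over 40 N, if the wrist force passes 120 N, or if a joint passes its speed limit or range.

## Working session

There is one attempt and no reset: what is moved stays moved. The work goes in short steps, Python scripts to look and compute and a tool call to move; the robot and the scene stay as the last step left them, time stands still between calls to the robot, and variables do not carry over. Pictures are saved under pics/ and viewed, at most 10 in all, crops included, and the job is handed in when it is done.

Besides the shell and the picture viewer there is one more tool, called after "Request:" as name(argument=value, ...) on one line, values as JSON. apply_moves: Moves the arm, as the interface text tells. Its arguments: {"type":"object","properties":{"steps":{"type":"array"},"squeeze":{"type":"number"}},"required":["steps"]}

```bash
mkdir -p pics; ls
python3 - <<'E'
from bench import r
import cv2,numpy as np,pickle
for n in("scene","top"):
    s=r.snapshot(n); pickle.dump(s,open(n+".pkl","wb")); cv2.imwrite(f"pics/{n}0.png",s["color"]); print(n,s["mtx"].tolist(),s["dist"],np.round(s["T"],3).tolist())
print(r.sense())
E
```

```text
pics
scene [[482.62216151895325, 0.0, 322.4010445808466], [0.0, 482.62216151895325, 202.74184019186634], [0.0, 0.0, 1.0]] [0.01483236 0.         0.         0.         0.        ] [[-0.473, -0.635, 0.611, -216.566], [-0.881, 0.338, -0.331, 409.51], [0.004, -0.695, -0.719, 1007.794], [0.0, 0.0, 0.0, 1.0]]
top [[485.36426009861754, 0.0, 315.91031795487896], [0.0, 485.36426009861754, 203.91288006425833], [0.0, 0.0, 1.0]] [0.02592671 0.         0.         0.         0.        ] [[0.021, -0.999, 0.048, 446.238], [-1.0, -0.021, 0.0, 7.576], [0.001, -0.048, -0.999, 1576.57], [0.0, 0.0, 0.0, 1.0]]
{'time': 0.1, 'joint_pos': array([-6.94664473e+01,  7.51088491e+00,  8.53229304e+01,  9.79268050e-04,
        8.72606686e+01, -4.89394212e+00]), 'qd': array([ 0.03535778, -0.00408439, -0.18806521,  0.12806857, -0.01386503,
        0.04267848]), 'joint_efforts': array([ 4.03551476e-04, -5.70952785e+01, -5.01940084e+01, -2.00681425e-04,
        8.13406426e-03, -1.32162736e-04]), 'tool_pos': array([ 257.46746039, -541.41233389,  230.34928548]), 'tcp_rot': array([-1.79905944e+02, -9.03507303e-03,  2.54274398e+01]), 'ft_force': array([ 0.63068971,  0.34096673, -0.96137625]), 'wrist_torque': array([ 0.00257642,  0.04413983, -0.0088515 ]), 'grip_force': 0.0, 'finger_gap': 85.84002171502799}
```

View pics/scene0.png

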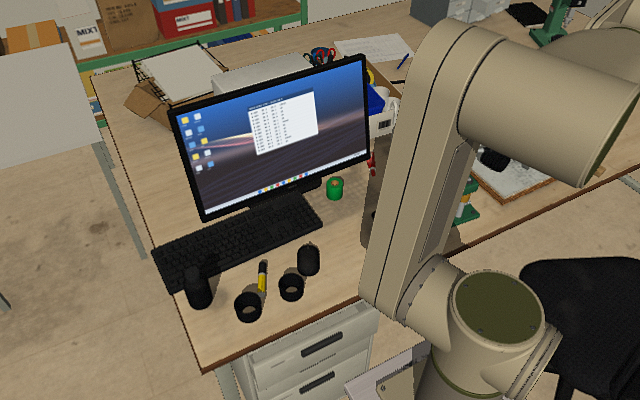

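View pics/top0.png

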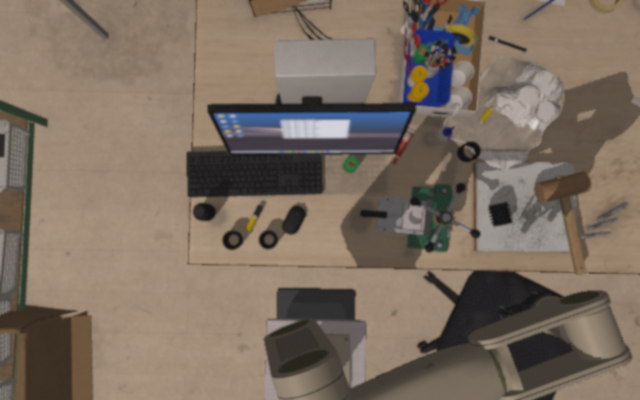

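```bash
cat > h.py <<'E'
import cv2,numpy as np
def ray(s,u,v):
    p=cv2.undistortPoints(np.array([[[u,v]]],float),s["mtx"],s["dist"])[0,0]
    return s["T"][:3,3],s["T"][:3,:3]@np.array([p[0],p[1],1.])
def onz(s,u,v,z):
    o,d=ray(s,u,v); return o+d*(z-o[2])/d[2]
def pts(s):
    vv,uu=np.mgrid[0:400,0:640]
    p=cv2.undistortPoints(np.stack([uu,vv],-1).reshape(-1,1,2).astype(float),s["mtx"],s["dist"]).reshape(400,640,2)
    c=np.dstack([p,np.ones((400,640))])*s["depth"][...,None]
    return c@s["T"][:3,:3].T+s["T"][:3,3]
def proj(s,P):
    T=np.linalg.inv(s["T"]); return cv2.projectPoints(np.atleast_2d(P).astype(float),cv2.Rodrigues(T[:3,:3])[0],T[:3,3],s["mtx"],s["dist"])[0].reshape(-1,2)
E
python3 - <<'E'
import pickle,cv2,numpy as np
from h import *
s=pickle.load(open("top.pkl","rb"))
c=s["color"][170:265,345:500]
cv2.imwrite("pics/crop0.png",cv2.resize(c,None,fx=5,fy=5,interpolation=cv2.INTER_CUBIC))
P=pts(s)
for v in range(180,256,4): print(v,' '.join('%4d'%P[v,u,2] for u in range(355,490,5)))
E
```

```text
180   -3   -5    0    0    2   -3   -2    1    4   -2    1    0   -3   -2    4    2    2    8    4   -3    0    2    2    5   28   34   31
184   -3    2    0   -4    0   -9   -2   -4   -3    3    0    0    3    5    4    7  131  148  143   -1    8  201   -3    0   26   35   35
188    0    2    2    2    5   -1    3    0   -5    1    0    0   10   10   13   18  141  155 1576  149    5  195  196   -1   11   35   35
192   -4   -1    1    0    1    1   -4   -4    0    3   -1   -5    7   12   12   21  138  149  158  148   -3  197    0    1   24   30   37
196    0    4    4   -6    0   -1    0   -5   -3    2    0   -1    8   14   14   18  149  149  146  151  192    2   -1    0   19   33   46
200    0    2    3    0   -6   19   23   31   31   22   28  194  201   21   16  100  145  147  149  143  196    2   -4   -4   19   34   36
204   -1   -5   -4    0    0   20   18   23   19   13   59   57  196  195  187   97  142  147  150  197    5    5   -3   -4   18   36   37
208   -1    1    7    0    0   23   18   22   22   22   58   55   53   53  193  198  148  159  155  193    0    0    0    1   2
[... 840 characters left out ...]
   39
236    3   -2    2   -1   -2    1   -7    4   -5    4    4   18   15   14   10  130  194  154  148    0    0    1    3    0  208   39   35
240    0   -4   -2    0   -1    0    4    3    0    1   -2   13   12   10   25  139  197  151  149    0    1   -1    0   -3   19   37   37
244   -4    0    0    4    9    0   -2   -2    0    0   -2   18   21   11   24  196  146  162  150   -6    0    2   -3    1   16   41   31
248   -7    0    2    2    1    0   -2    1    2    1   -1   -5    0    7  192  205  154  161  150   -2    4    1   -2    0   16   39   34
252   -5   -2   -4    0    4    0    0   -1    0    2   -2   -1    1    4    0   -5   -1  141  147    0   -2    1    0    2    1    0    3
```

View pics/crop0.png

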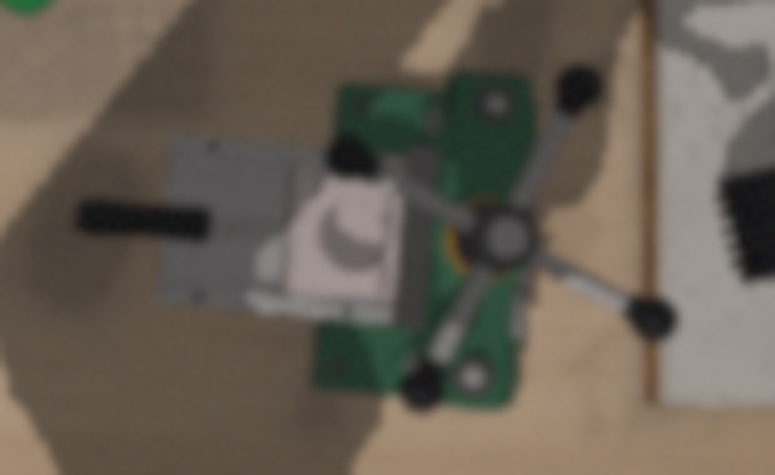

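The crop shows the capstan balls at crop pixels (352,157), (578,88), (652,318), (423,385), hub (505,237), column nuts (495,103), (473,375), and the handle's free end at (78,216) with the grip pointing left (world +y).

Run:
```python
import pickle
from h import *
s=pickle.load(open("top.pkl","rb"))
f=lambda x,y,z: onz(s,345+(x+.5)/5-.5,170+(y+.5)/5-.5,z)
B=np.array([f(*p,190) for p in((352,157),(578,88),(652,318),(423,385))]);c=B.mean(0)
print("balls",B.round(1).tolist(),"c",c.round(1)); print("r",np.linalg.norm(B-c,axis=1).round(1),"az",np.degrees(np.arctan2(B[:,1]-c[1],B[:,0]-c[0])).round(1))
N=np.array([f(495,103,157),f(473,375,157)]);d=N[0]-N[1];print("nuts",N.round(1),np.linalg.norm(d),"mid",N.mean(0),"az x",np.degrees(np.arctan2(d[1],d[0])))
print("hub top",f(505,237,210).round(1))
print("handle axis",f(78,216,40).round(1),f(205,222,40).round(1))
for p in((172,140),(164,302)): print("bed corner",f(*p,20).round(1))
# green crosshead mask
P=pts(s);g=s["color"].astype(int)
m=(P[...,2]>138)&(P[...,2]<153)&(g[...,1]>g[...,2]+15)
m[:165]=0;m[260:]=0;m[:,:340]=0;m[:,470:]=0
v,u=np.nonzero(m);Q=np.array([onz(s,a,b,150)[:2] for a,b in zip(u,v)],np.float32);print(len(Q),cv2.minAreaRect(Q))
m=(P[...,2]>35)&(P[...,2]<65)&(g.max(-1)<60);m[:190]=0;m[230:]=0;m[:,:350]=0;m[:,400:]=0
v,u=np.nonzero(m);Q=np.array([onz(s,a,b,45)[:2] for a,b in zip(u,v)],np.float32);print(len(Q),cv2.minAreaRect(Q),Q.max(0),Q.min(0))
```

```text
balls [[527.3, -274.9, 190.0], [569.5, -403.3, 190.0], [439.2, -446.1, 190.0], [398.3, -316.6, 190.0]] c [ 483.6 -360.2  190. ]
r [95.9 96.2 96.7 95.8] az [  62.9  -26.6 -117.4  152.9]
nuts [[ 562.7 -364.8  157. ]
 [ 403.6 -353.3  157. ]] 159.4783011587573 mid [ 483.14513099 -359.02783641  157.        ] az x -4.139052009565803
hub top [ 482.9 -357.1  210. ]
handle axis [ 495.1 -132.7   40. ] [ 493.  -213.1   40. ]
bed corner [ 545.8 -194.    20. ]
bed corner [ 441.8 -190.4   20. ]
416 ((482.2742004394531, -356.8609619140625), (50.070281982421875, 190.6680145263672), 86.25414276123047)
179 ((494.8455505371094, -172.6334686279297), (82.71405029296875, 22.651525497436523), 87.62875366210938) [ 507.23627 -131.47882] [ 482.85208 -213.6819 ]
```

Run:
```python
import pickle
from h import *
s=pickle.load(open("top.pkl","rb"));P=pts(s)
for y0 in range(-250,100,50):
    m=(P[...,1]>y0)&(P[...,1]<y0+50)&(P[...,2]>30)&(P[...,0]>530)&(P[...,0]<800)&(s["depth"]>0)
    q=P[m]; q=q[np.argsort(q[:,0])]; print(y0,q[::max(1,len(q)//6)].round(0)[:6].tolist())
```

```text
-250 [[535.0, -225.0, 31.0], [696.0, -233.0, 121.0], [712.0, -236.0, 202.0], [724.0, -241.0, 253.0], [736.0, -212.0, 320.0], [746.0, -221.0, 366.0]]
-200 [[541.0, -199.0, 31.0], [697.0, -161.0, 144.0], [711.0, -195.0, 213.0], [724.0, -156.0, 271.0], [735.0, -186.0, 321.0], [745.0, -179.0, 366.0]]
-150 [[628.0, -102.0, 31.0], [690.0, -137.0, 112.0], [706.0, -143.0, 191.0], [720.0, -111.0, 260.0], [732.0, -113.0, 317.0], [743.0, -146.0, 362.0]]
-100 [[628.0, -98.0, 34.0], [687.0, -83.0, 104.0], [703.0, -78.0, 182.0], [717.0, -84.0, 257.0], [730.0, -64.0, 310.0], [741.0, -73.0, 365.0]]
-50 [[675.0, -5.0, 68.0], [692.0, -21.0, 139.0], [707.0, -37.0, 205.0], [720.0, -4.0, 264.0], [730.0, -3.0, 326.0], [741.0, -12.0, 370.0]]
0 [[606.0, 42.0, 30.0], [691.0, 3.0, 141.0], [706.0, 15.0, 206.0], [719.0, 29.0, 266.0], [730.0, 20.0, 326.0], [741.0, 3.0, 369.0]]
50 [[622.0, 67.0, 32.0], [690.0, 50.0, 144.0], [704.0, 69.0, 208.0], [717.0, 75.0, 256.0], [728.0, 83.0, 317.0], [739.0, 90.0, 370.0]]
```

The monitor stays beyond x = 690, so the way is clear.

Request:
apply_moves(steps=[[-1, 0, 0, -20, 0, 0, 0], [-1, 0, 0, -20, 0, 0, 0], [-1, 25.7, -18.9, 0, 0, 0, 0], [-1, 25.7, -18.9, 0, 0, 0, 0], [-1, 25.7, -18.9, 0, 0, 0, 0], [-1, 25.7, -18.9, 0, 0, 0, 0], [-1, 25.7, -18.9, 0, 0, 0, 0], [-1, 25.7, -18.9, 0, 0, 0, 0]])

```text
time: 0.9
tool_pos: [348.5, -371.9, 270.8]
tcp_rot: [-180.0, 0.0, 25.4]
ft_force: [0.7, 0.2, 0.9]
finger_gap: 0.0
grip_force: 0.0
```

Request:
apply_moves(steps=[[-1, 25.7, -18.9, 0, 0, 0, 0], [-1, 25.7, -18.9, 0, 0, 0, 0], [-1, 25.7, -18.9, 0, 0, 0, 0], [-1, 25.7, -18.9, 0, 0, 0, 0], [-1, 25.7, -18.9, 0, 0, 0, 0], [-1, 25.7, -18.9, 0, 0, 0, 0], [-1, 25.7, -18.9, 0, 0, 0, 0], [-1, 25.7, -18.9, 0, 0, 0, 0]])

```text
time: 1.7
tool_pos: [469.2, -147.1, 270.9]
tcp_rot: [-180.0, 0.0, 25.4]
ft_force: [0.4, -0.2, -1.0]
finger_gap: -0.4
grip_force: 0.0
```

Request:
apply_moves(steps=[[-1, 25.7, -18.9, 0, 0, 0, 0], [-1, 25.7, -18.9, 0, 0, 0, 0], [-1, 0, 0, 0, 0, 0, -1], [-1, 0, 0, 0, 0, 0, -1], [-1, 0, 0, 0, 0, 0, -1], [-1, 0, 0, 0, 0, 0, -1], [-1, 0, 0, 0, 0, 0, -1], [-1, 0, 0, 0, 0, 0, -1]])

```text
time: 2.5
tool_pos: [498.9, -92.1, 270.8]
tcp_rot: [-179.9, 0.0, 55.6]
ft_force: [-0.4, -0.4, -0.5]
finger_gap: 0.5
grip_force: 0.0
```

Request:
apply_moves(steps=[[-1, 0, 0, 10, 0, 0, -1], [-1, 0, 0, 30, 0, 0, -1], [-1, 0, 0, 30, 0, 0, -1], [-1, 0, 0, 30, 0, 0, -1], [-1, 0, 0, 20, 0, 0, -1], [-1, 0, 0, 0, 0, 0, -1], [-1, 0, 0, 0, 0, 0, -0.2], [-1, 0, 0, 0, 0, 0, 0]])

```text
time: 3.3
tool_pos: [499.3, -92.2, 151.5]
tcp_rot: [180.0, 0.0, 86.3]
ft_force: [0.2, 0.8, 0.3]
finger_gap: -0.4
grip_force: 0.0
```

Run:
```python
from bench import r
import cv2,pickle
s=r.snapshot("scene"); pickle.dump(s,open("scene1.pkl","wb")); c=s["color"]
t=r.snapshot("top"); pickle.dump(t,open("top1.pkl","wb"))
cv2.imwrite("pics/s1.png",cv2.vconcat([cv2.resize(c[120:320,300:620],None,fx=2,fy=2),cv2.resize(t["color"][140:280,300:524],None,fx=1.4,fy=1.4).copy() if 0 else cv2.copyMakeBorder(t["color"][130:280,300:540],0,0,0,400,0)]))
```

```text
(no output)
```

View pics/s1.png

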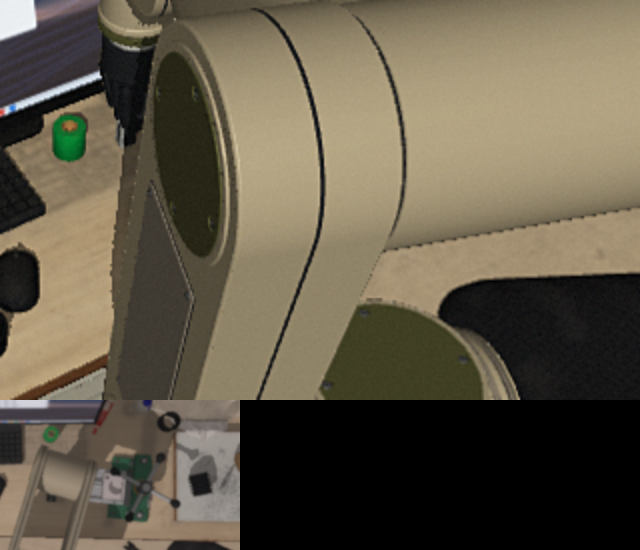

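Request:
apply_moves(steps=[[-1, 0, 0, 25, 0, 0, 0], [-1, 0, 0, 30, 0, 0, 0], [-1, 0, 0, 30, 0, 0, 0], [-1, 0, 0, 24, 0, 0, 0], [-1, 0, 0, 12, 0, 0, 0], [-1, -4, 0, 0, 0, 0, 0], [-1, -8, 0, 0, 0, 0, 0], [-1, -4, 0, 0, 0, 0, 0]])

```text
time: 4.2
tool_pos: [499.7, -109.5, 32.2]
tcp_rot: [179.8, 0.1, 86.4]
ft_force: [-0.8, -0.7, 0.5]
finger_gap: 0.3
grip_force: 0.0
```

Request:
apply_moves(steps=[[-1, -2.5, 0, 0, 0, 0, 0], [-1, -2.5, 0, 0, 0, 0, 0], [-1, -2.5, 0, 0, 0, 0, 0], [-1, -2.5, 0, 0, 0, 0, 0], [-1, -2.5, 0, 0, 0, 0, 0], [-1, -2.5, 0, 0, 0, 0, 0], [-1, -2.5, 0, 0, 0, 0, 0], [-1, -2.5, 0, 0, 0, 0, 0]])

```text
time: 5.0
tool_pos: [496.9, -127.4, 30.2]
tcp_rot: [-180.0, -0.1, 86.4]
ft_force: [0.6, 5.2, 1.3]
finger_gap: 0.2
grip_force: 2.7
```

Request:
apply_moves(steps=[[-1, -2, 0, 0, 0, 0, 0], [-1, -2, 0, 0, 0, 0, 0], [-1, -2, 0, 0, 0, 0, 0], [-1, -2, 0, 0, 0, 0, 0], [-1, -2, 0, 0, 0, 0, 0], [-1, -2, 0, 0, 0, 0, 0], [-1, -2, 0, 0, 0, 0, 0], [-1, -2, 0, 0, 0, 0, 0]])

```text
time: 5.8
tool_pos: [496.0, -143.3, 30.2]
tcp_rot: [-180.0, -0.1, 86.4]
ft_force: [-0.0, 5.2, 1.7]
finger_gap: 0.2
grip_force: 2.7
```

Request:
apply_moves(steps=[[-1, -2.5, 0, 0, 0, 0, 0], [-1, -2.5, 0, 0, 0, 0, 0], [-1, -2.5, 0, 0, 0, 0, 0], [-1, -2.5, 0, 0, 0, 0, 0], [-1, -2.5, 0, 0, 0, 0, 0], [-1, -2.5, 0, 0, 0, 0, 0], [-1, -2.5, 0, 0, 0, 0, 0], [-1, -2.5, 0, 0, 0, 0, 0]])

```text
time: 6.6
tool_pos: [494.7, -163.3, 30.2]
tcp_rot: [-180.0, -0.1, 86.4]
ft_force: [1.0, 4.8, 1.5]
finger_gap: 0.3
grip_force: 2.7
```

Request:
apply_moves(steps=[[-1, -1, 0, 0, 0, 0, 0], [-1, -1, 0, 0, 0, 0, 0], [-1, -1, 0, 0, 0, 0, 0], [-1, -1, 0, 0, 0, 0, 0], [-1, -1, 0, 0, 0, 0, 0], [-1, -1, 0, 0, 0, 0, 0], [-1, -1, 0, 0, 0, 0, 0], [-1, 0, 0, 0, 0, 0, 0]])

```text
time: 7.4
tool_pos: [494.2, -170.5, 30.2]
tcp_rot: [-180.0, -0.1, 86.4]
ft_force: [0.5, 5.3, 1.9]
finger_gap: 0.1
grip_force: 2.5
```

Request:
apply_moves(steps=[[-1, -0.6, 0, 0, 0, 0, 0], [-1, -0.6, 0, 0, 0, 0, 0], [-1, -0.6, 0, 0, 0, 0, 0], [-1, -0.6, 0, 0, 0, 0, 0], [-1, -0.6, 0, 0, 0, 0, 0], [-1, -0.6, 0, 0, 0, 0, 0], [-1, 0, 0, 0, 0, 0, 0], [-1, 0, 0, 0, 0, 0, 0]])

```text
time: 8.2
tool_pos: [494.0, -173.4, 30.2]
tcp_rot: [-180.0, -0.1, 86.4]
ft_force: [0.3, 9.3, 3.0]
finger_gap: 0.1
grip_force: 4.3
```

Request:
apply_moves(steps=[[-1, -0.5, 0, 0, 0, 0, 0], [-1, -0.5, 0, 0, 0, 0, 0], [-1, -0.5, 0, 0, 0, 0, 0], [-1, -0.5, 0, 0, 0, 0, 0], [-1, 0, 0, 0, 0, 0, 0], [-1, 0, 0, 0, 0, 0, 0], [-1, 0, 0, 0, 0, 0, 0], [-1, 0, 0, 0, 0, 0, 0]])

```text
time: 9.0
tool_pos: [494.1, -173.5, 30.2]
tcp_rot: [-180.0, -0.3, 86.5]
ft_force: [0.7, 17.7, 5.3]
finger_gap: 0.1
grip_force: 9.0
```

Request:
apply_moves(steps=[[-1, 8, 0, 0, 0, 0, 0], [-1, 16, 0, 0, 0, 0, 0], [-1, 18, 0, 0, 0, 0, 0], [-1, 0, 0, -20, 0, 0, 0], [-1, 0, 0, -40, 0, 0, 0], [-1, 0, 0, -40, 0, 0, 0], [-1, 0, 0, -40, 0, 0, 0], [-1, 0, 0, -40, 0, 0, 0]])

```text
time: 9.8
tool_pos: [496.2, -134.2, 211.9]
tcp_rot: [180.0, 0.0, 86.4]
ft_force: [0.4, -0.7, 0.0]
finger_gap: -0.2
grip_force: 0.0
```

Request:
apply_moves(steps=[[-1, 0, 0, -35, 0, 0, 0], [-1, 0, 0, -15, 0, 0, 0], [-1, -33.6, -4.5, 0, 0, 0, 0], [-1, -33.6, -4.5, 0, 0, 0, 0], [-1, -33.6, -4.5, 0, 0, 0, 0], [-1, -33.6, -4.5, 0, 0, 0, 0], [-1, -33.6, -4.5, 0, 0, 0, 0], [-1, 0, 0, 0, 0, 0, 0]])

```text
time: 10.6
tool_pos: [462.0, -303.9, 258.6]
tcp_rot: [-179.9, 0.0, 86.2]
ft_force: [0.0, 1.0, -0.9]
finger_gap: -0.3
grip_force: 0.0
```

Run:
```python
from bench import r
import cv2,pickle
t=r.snapshot("top"); pickle.dump(t,open("top2.pkl","wb"))
s=r.snapshot("scene")
cv2.imwrite("pics/t2.png",cv2.hconcat([cv2.resize(t["color"][170:265,345:500],(620,380),interpolation=cv2.INTER_CUBIC)]))
print(r.sense()["tool_pos"])
```

```text
[ 463.04542378 -300.93217363  258.9336631 ]
```

View pics/t2.png

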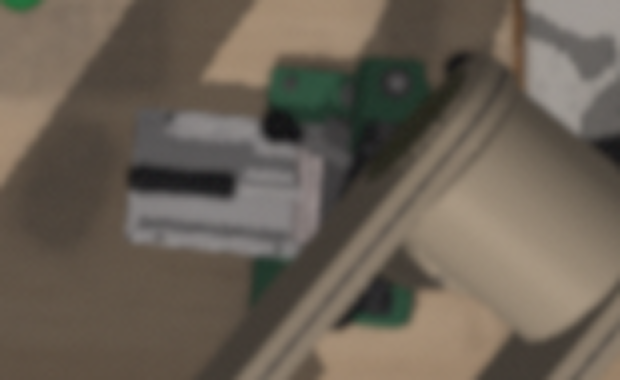

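The mould is home (handle end near crop (130,178), y ≈ −186) and the capstan is undisturbed (ball at (282,125), as before). Now I'll work out the arc.

Run:
```python
import numpy as np
c=np.array([483,-359.]);y=np.radians(86.4);R=np.array([[np.cos(y),np.sin(y)],[np.sin(y),-np.cos(y)]])
az=np.radians(109-5*np.arange(0,49));p=c+62*np.c_[np.cos(az),np.sin(az)]
t=(p-[463,-300.9])@R.T;t=np.vstack([t[1:]]);t=t.round(1);d=np.diff(np.vstack([[0,0],t]),axis=0).round(1)
for k in range(6): print(109-40*k-40,p[8*k+8].round(1),d[8*k:8*k+8].tolist())
```

```text
69 [ 505.2 -301.1] [[2.4, 4.9], [1.4, 5.2], [0.9, 5.3], [0.5, 5.4], [0.0, 5.4], [-0.4, 5.4], [-1.0, 5.3], [-1.4, 5.2]]
29 [ 537.2 -328.9] [[-1.8, 5.1], [-2.3, 4.9], [-2.7, 4.7], [-3.1, 4.5], [-3.4, 4.1], [-3.9, 3.8], [-4.1, 3.5], [-4.4, 3.1]]
-11 [ 543.9 -370.8] [[-4.7, 2.8], [-4.9, 2.2], [-5.1, 1.9], [-5.2, 1.4], [-5.3, 1.0], [-5.4, 0.4], [-5.4, 0.1], [-5.4, -0.5]]
-51 [ 522.  -407.2] [[-5.3, -0.9], [-5.3, -1.4], [-5.1, -1.9], [-4.9, -2.2], [-4.7, -2.7], [-4.4, -3.1], [-4.1, -3.5], [-3.9, -3.8]]
-91 [ 481.9 -421. ] [[-3.5, -4.2], [-3.1, -4.4], [-2.7, -4.7], [-2.3, -4.9], [-1.8, -5.0], [-1.4, -5.3], [-1.0, -5.3], [-0.5, -5.4]]
-131 [ 442.3 -405.8] [[0.0, -5.4], [0.5, -5.4], [0.9, -5.3], [1.4, -5.2], [1.8, -5.1], [2.3, -4.9], [2.7, -4.7], [3.1, -4.4]]
```

Request:
apply_moves(steps=[[-1, 0, 0, 10, 0, 0, 0], [-1, 0, 0, 20, 0, 0, 0], [-1, 0, 0, 20, 0, 0, 0], [-1, 0, 0, 20, 0, 0, 0], [-1, 0, 0, 10, 0, 0, 0], [-1, 0, 0, 4, 0, 0, 0], [-1, 0, 0, 0, 0, 0, 0], [-1, 0, 0, 0, 0, 0, 0]])

```text
time: 11.5
tool_pos: [464.2, -301.1, 177.3]
tcp_rot: [179.9, 0.0, 86.5]
ft_force: [0.4, 0.1, 0.1]
finger_gap: 0.3
grip_force: 0.0
```

Request:
apply_moves(steps=[[-1, 2.4, 4.9, 2, 0, 0, 0], [-1, 1.4, 5.2, 0, 0, 0, 0], [-1, 0.9, 5.3, 0, 0, 0, 0], [-1, 0.5, 5.4, 0, 0, 0, 0], [-1, 0, 5.4, 0, 0, 0, 0], [-1, -0.4, 5.4, 0, 0, 0, 0], [-1, -1.0, 5.3, 0, 0, 0, 0], [-1, -1.4, 5.2, 0, 0, 0, 0]])

```text
time: 12.3
tool_pos: [505.9, -301.3, 174.0]
tcp_rot: [-180.0, -0.0, 86.4]
ft_force: [-2.7, -0.4, 0.5]
finger_gap: -0.2
grip_force: 0.8
```

Request:
apply_moves(steps=[[-1, -1.8, 5.1, 0, 0, 0, 0], [-1, -2.3, 4.9, 0, 0, 0, 0], [-1, -2.7, 4.7, 0, 0, 0, 0], [-1, -3.1, 4.5, 0, 0, 0, 0], [-1, -3.4, 4.1, 0, 0, 0, 0], [-1, -3.9, 3.8, 0, 0, 0, 0], [-1, -4.1, 3.5, 0, 0, 0, 0], [-1, -4.4, 3.1, 0, 0, 0, 0]])

```text
time: 13.1
tool_pos: [538.1, -329.3, 174.2]
tcp_rot: [-180.0, -0.0, 86.4]
ft_force: [-1.9, 1.3, 0.2]
finger_gap: 0.1
grip_force: 0.8
```

Request:
apply_moves(steps=[[-1, -4.7, 2.8, 0, 0, 0, 0], [-1, -4.9, 2.2, 0, 0, 0, 0], [-1, -5.1, 1.9, 0, 0, 0, 0], [-1, -5.2, 1.4, 0, 0, 0, 0], [-1, -5.3, 1.0, 0, 0, 0, 0], [-1, -5.4, 0.4, 0, 0, 0, 0], [-1, -5.4, 0.1, 0, 0, 0, 0], [-1, -5.4, -0.5, 0, 0, 0, 0]])

```text
time: 13.9
tool_pos: [544.6, -371.3, 174.4]
tcp_rot: [180.0, 0.0, 86.4]
ft_force: [-0.0, 1.7, 0.1]
finger_gap: 0.2
grip_force: 0.9
```

Request:
apply_moves(steps=[[-1, -5.3, -0.9, 0, 0, 0, 0], [-1, -5.3, -1.4, 0, 0, 0, 0], [-1, -5.1, -1.9, 0, 0, 0, 0], [-1, -4.9, -2.2, 0, 0, 0, 0], [-1, -4.7, -2.7, 0, 0, 0, 0], [-1, -4.4, -3.1, 0, 0, 0, 0], [-1, -4.1, -3.5, 0, 0, 0, 0], [-1, -3.9, -3.8, 0, 0, 0, 0]])

```text
time: 14.7
tool_pos: [522.4, -407.7, 174.4]
tcp_rot: [180.0, 0.0, 86.4]
ft_force: [0.3, 3.1, 0.6]
finger_gap: 0.2
grip_force: 0.9
```

Request:
apply_moves(steps=[[-1, -3.5, -4.2, 0, 0, 0, 0], [-1, -3.1, -4.4, 0, 0, 0, 0], [-1, -2.7, -4.7, 0, 0, 0, 0], [-1, -2.3, -4.9, 0, 0, 0, 0], [-1, -1.8, -5.0, 0, 0, 0, 0], [-1, -1.4, -5.3, 0, 0, 0, 0], [-1, -1.0, -5.3, 0, 0, 0, 0], [-1, -0.5, -5.4, 0, 0, 0, 0]])

```text
time: 15.5
tool_pos: [482.1, -421.2, 174.3]
tcp_rot: [180.0, 0.0, 86.4]
ft_force: [3.3, 1.5, -0.0]
finger_gap: 0.1
grip_force: 0.9
```

Request:
apply_moves(steps=[[-1, 0, -5.4, 0, 0, 0, 0], [-1, 0.5, -5.4, 0, 0, 0, 0], [-1, 0.9, -5.3, 0, 0, 0, 0], [-1, 0.7, -2.6, 0, 0, 0, 0], [-1, 0.7, -2.6, 0, 0, 0, 0], [-1, 0, 0, 0, 0, 0, 0], [-1, 0, 0, 0, 0, 0, 0], [-1, 0, 0, 0, 0, 0, 0]])

```text
time: 16.3
tool_pos: [461.4, -417.0, 174.2]
tcp_rot: [-180.0, -0.0, 86.4]
ft_force: [0.8, -0.5, -0.1]
finger_gap: -0.3
grip_force: 0.0
```

Request:
apply_moves(steps=[[-1, 0.9, -2.5, 0, 0, 0, 0], [-1, 0.9, -2.5, 0, 0, 0, 0], [-1, 1.1, -2.5, 0, 0, 0, 0], [-1, 1.1, -2.5, 0, 0, 0, 0], [-1, 1.4, -2.3, 0, 0, 0, 0], [-1, 1.4, -2.3, 0, 0, 0, 0], [-1, 1.6, -2.2, 0, 0, 0, 0], [-1, 1.6, -2.2, 0, 0, 0, 0]])

```text
time: 17.1
tool_pos: [442.9, -405.7, 174.4]
tcp_rot: [-180.0, 0.0, 86.4]
ft_force: [1.5, -0.7, 0.4]
finger_gap: 0.0
grip_force: 0.7
```

Request:
apply_moves(steps=[[-1, 0.6, -0.7, 0, 0, 0, 0], [-1, 0.6, -0.7, 0, 0, 0, 0], [-1, 0.6, -0.7, 0, 0, 0, 0], [-1, 0.6, -0.7, 0, 0, 0, 0], [-1, 0.7, -0.7, 0, 0, 0, 0], [-1, 0.7, -0.7, 0, 0, 0, 0], [-1, 0.7, -0.7, 0, 0, 0, 0], [-1, 0, 0, 0, 0, 0, 0]])

```text
time: 17.9
tool_pos: [438.6, -401.0, 174.4]
tcp_rot: [180.0, 0.0, 86.4]
ft_force: [2.2, -2.3, -0.5]
finger_gap: 0.3
grip_force: 1.0
```

Request:
apply_moves(steps=[[-1, 0.8, -0.7, 0, 0, 0, 0], [-1, 0.8, -0.7, 0, 0, 0, 0], [-1, 0.8, -0.7, 0, 0, 0, 0], [-1, 0.8, -0.7, 0, 0, 0, 0], [-1, 0.8, -0.6, 0, 0, 0, 0], [-1, 0.8, -0.6, 0, 0, 0, 0], [-1, 0.8, -0.6, 0, 0, 0, 0], [-1, 0, 0, 0, 0, 0, 0]])

```text
time: 18.7
tool_pos: [436.3, -397.2, 174.8]
tcp_rot: [179.7, 0.3, 86.4]
ft_force: [14.2, -12.4, -9.0]
finger_gap: 0.5
grip_force: 8.3
```

Request:
apply_moves(steps=[[-1, 0.4, -0.3, 0, 0, 0, 0], [-1, 0.4, -0.3, 0, 0, 0, 0], [-1, 0.4, -0.3, 0, 0, 0, 0], [-1, 0, 0, 0, 0, 0, 0], [-1, 0, 0, 0, 0, 0, 0], [-1, 0, 0, 0, 0, 0, 0], [-1, 0, 0, 0, 0, 0, 0], [-1, 0, 0, 0, 0, 0, 0]])

```text
time: 19.5
tool_pos: [436.0, -396.6, 174.9]
tcp_rot: [179.6, 0.3, 86.4]
ft_force: [16.5, -15.4, -11.6]
finger_gap: -0.1
grip_force: 10.1
```

Request:
apply_moves(steps=[[-1, -3, 2.5, 0, 0, 0, 0], [-1, -5, 4.5, 0, 0, 0, 0], [-1, -5, 4.5, 0, 0, 0, 0], [-1, 0, 0, 0, 0, 0, 0], [-1, 0, 0, -15, 0, 0, 0], [-1, 0, 0, -30, 0, 0, 0], [-1, 0, 0, -30, 0, 0, 0], [-1, 0, 0, -30, 0, 0, 0]])

```text
time: 20.3
tool_pos: [443.9, -407.2, 281.6]
tcp_rot: [180.0, 0.0, 86.4]
ft_force: [1.0, 0.1, 0.7]
finger_gap: -0.2
grip_force: 0.0
```

Request:
apply_moves(steps=[[-1, -25, -28, 0, 0, 0, 0], [-1, -25, -28, 0, 0, 0, 0], [-1, -25, -28, 0, 0, 0, 0], [-1, -25, -28, 0, 0, 0, 0], [-1, -25, -28, 0, 0, 0, 0], [-1, -25, -28, 0, 0, 0, 0], [-1, 0, 0, 0, 0, 0, 0], [-1, 0, 0, 0, 0, 0, 0]])

```text
time: 21.1
tool_pos: [266.4, -547.0, 280.3]
tcp_rot: [180.0, 0.0, 86.3]
ft_force: [0.0, -0.4, 0.6]
finger_gap: 0.1
grip_force: 0.0
```

Run:
```python
from bench import r
import cv2,pickle
t=r.snapshot("top"); pickle.dump(t,open("top3.pkl","wb"))
cv2.imwrite("pics/t3.png",cv2.resize(t["color"][170:265,345:500],None,fx=5,fy=5,interpolation=cv2.INTER_CUBIC))
```

```text
(no output)
```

View pics/t3.png

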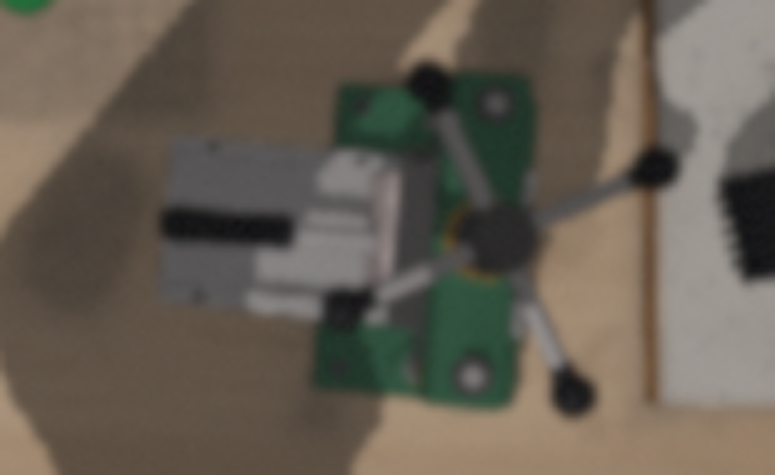

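The balls are now at crop (430,85), (655,167), (572,390), (345,308), and the handle end is at (162,222). I'll check the angle and home position.

Run:
```python
import pickle
from h import *
s=pickle.load(open("top3.pkl","rb"))
f=lambda x,y,z: onz(s,345+(x+.5)/5-.5,170+(y+.5)/5-.5,z)
B=np.array([f(*p,190) for p in((430,85),(655,167),(572,390),(345,308))]);c=B.mean(0)
az=np.degrees(np.arctan2(B[:,1]-c[1],B[:,0]-c[0]));print(c,az.round(1))
print("press angles mod 90 -> q", [np.radians((-(a+3.5))%90+180) for a in az])
e=f(162,222,40);print("handle end",e,"dist",np.hypot(*(e-[483,-359,40])[:2]))
```

```text
[ 483.29545427 -359.79912727  190.        ] [  25.3  -64.4 -154.4  115.6]
press angles mod 90 -> q [np.float64(4.209103903587734), np.float64(4.2047178529002185), np.float64(4.204285278937806), np.float64(4.203717223086439)]
handle end [ 492.39812317 -185.86211838   40.        ] dist 173.39276446888283
```

Capstan at 4.20 rad (stop ≈ 4.19) and the handle end 173–175 mm from the axis: closed and home.

```bash
python3 -c "
from bench import r
print(r.hand_in())"
```

```text
the job is handed in; nothing more can be done
None
```

The job is done and handed in: the lower mould half is home against the stop, the press is wound shut to its stop (about 4.20 rad measured), and the hand is clear of everything.

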